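# Check the gauge sleeve on its post and hang it away

### The arm

A 6-joint arm with a two-finger parallel gripper is mounted at the origin on the work surface. World frame = base frame: x ahead of the robot, y to its left, z up, the work surface at z = 0. Lengths are in mm, angles in rad, forces in N, time in s.
With the tool pointing down it reaches from about 300 to 850 mm from the base axis. Payload 5.4 kg.
Tool frame: the origin (TCP) lies at the very end of the fingers, on their centre line; the grasp point (between the pads) lies ctrl.grip_depth behind it (ctrl.grip_depth is the distance from the TCP to the grasp point, in mm); z points along the fingers, x is the direction in which the jaws open and shut, and the axes are right-handed (so a half turn about z gives the same grasp; the last joint's range is limited). The gripper opens to 85 mm and grips with 20 to 120 N. Pads are 22 mm wide; open, the fingers measure 114 mm over their backs; the gripper's body (76 mm by 85 mm) begins 54 mm behind the grasp point. The pads swing forward as they close: fully open they stand 13 mm farther back than shut.
Start: joints at [-1.326, 0.158, 1.597, -0, 1.386, -0.21], TCP at [252.563, -516.544, 203.499] pointing down, gripper open.
Joint ranges: [-2.91, 2.91], [-0.94, 2.29], [0.18, 2.7], [-1.29, 4.43], [0.17, 2.64], [-3, 3]. Speed limits (rad/s): [2.57, 2.57, 3.14, 3.14, 3.14, 3.14].

### API

Orientations are given as a unit quaternion [w, x, y, z].
In Python, from workcell import ctrl, viewer, order, boxes_of, mark_of gives the robot as it stands. The module is installed in compiled form; this text tells all that it offers.
- The arm moves only by the tool apply_moves, never from a script. Its argument "series" is a list of rows, each a list of 6 numbers: the shift along the world's x, y, z in cm, then the turn, a rotation vector about the world's x, y, z in degrees. A call has 1 to 20 rows; each row is the pose to reach, as a shift and turn from the pose commanded when the call began; what a row does not reach only later rows make up. A row lasts 1/10 s, in which the tool goes at most 50 mm and 8.59 degrees, less where a joint would pass 70% of its speed; a pose out of reach is approached as far as the arm can. A call with a gripper value outside its range is refused whole. "grip" is the gripper command: -1 is shut, 1 is fully open, values between are in proportion, set as the call begins (left out, the last holds). The fingers move at their own pace and stop on an object; "newtons" is the grip in N (left out, the last holds). Time passes only in rows, so rows that repeat a pose let the fingers close. It gives the time, the measured TCP pose, the force and the opening at its end, in the units of the state.
- ctrl.state(): the state, without advancing time (a new reading comes with each control period).
- viewer.grab_frame(name): name is "side" or "top" or "wrist"; returns a dict with "frame" (384x512x3 uint8, red, green, blue), "depth" (384x512 float32, mm along the optical axis (not along the pixel's ray), 0 where there is no reading), "fx", "fy", "cx", "cy" (pixels), "world_from_camera" (4x4, takes a point from camera to world coordinates); the wrist camera has in their place "mount" (4x4, takes a point from camera to tool coordinates, whose origin is the TCP and whose axes are the tool frame's). Camera axes: x right, y down, z forward; pixel columns grow to the right and rows downward; lengths in mm; the calibration is good to about 2 mm. A picture is of the moment at which its call begins: read the wrist's pose just before it.
- order.finish_job(): hands the job in, once; it reports no verdict.
Trained networks look in the newest picture that a camera, given by its name, has taken for a name from the list of things; names that differ only in an ending like _2 or _b are one class to them, and where a whole thing is asked for, a point or a joint stands for the part that bears it (a point fixed in the world has none). Each returns a list of dicts, best first, with "score" (0 to 1); they miss things now and then, are a little off and sometimes report something else, mostly with a low value. They report only what shows in the picture. A call takes as long as a camera call.
- boxes_of(camera, query): "bbox" ([centre column, centre row, width, height] in pixels, round what is visible of it).
- mark_of(camera, query): "uv" ([column, row] in pixels: a listed point, or the origin of a listed thing).
The state is a dict: "time": time; "q": joint angles; "qd": joint speeds; "joint_torque": joint torques, N m; "tcp_pos": TCP position; "tcp_rot": TCP orientation; "ft_force": force on the tool from outside, world axes, zero at the start; "moment": the same for the moment, N m; "gripper_width": finger opening in mm.
Only numpy, scipy, OpenCV 4.12 (cv2) and the standard library are available. Lean on these libraries where they do the work, as an engineer would, in place of code of your own. Each camera call takes 0.05 s, during which the arm holds its last target. There are 200 camera calls.

### The job

Lift the blue sleeve out of its grey holder by its yellow eye, slide it down over the brass gauge post until it sits fully home on the seat, and let go of it there. Then take it again so that the eye is free for the hook, lift it off and hang it by the eye on the red hook, so that the top bar lies on the hook behind its upturned tip, and leave it hanging still. Do not drop the sleeve, and leave the other things on the bench where they are.

Things in the scene. Friction and masses are not known exactly. Their poses are not given: they have to be found in the camera images.
- sleeve: Gauge sleeve, about 220 g: blue metal cup, mouth down, with a yellow eye (upright flat-bar loop) on its closed top; 100 mm tall in all. Origin: centre of the open bottom rim, z up. Cup 50 mm across, 48 mm tall; bore 33 mm across, 40 mm deep. The eye lies in the y-z plane: one looks through it along x. The same when turned half round about z.
- sleeve_eye (a point): Middle of the underside of the eye's top bar, 92 mm above the sleeve's origin, axes as the sleeve's. Top bar: 12 mm along x, 52 along y, 8 thick (top at 100 mm). Two legs, 12 mm along x, 6 thick, outer faces at y = +-26 mm, from the cup's top (48 mm) up. Opening 40 mm wide, 44 mm high.
- holder: Fixed grey block 100 x 100 x 50 mm; in its round pocket (53 mm wide, floor 10 mm above the bench) the sleeve stands at first, axes along the holder's within 0.05 rad. Black guard plates (y = +-31 to 41 mm, 50 mm along x, top at 114 mm) flank the eye's legs: here the eye can be pinched only on its flat faces, fingers closing along x. Origin: centre of underside.
- gauge: Fixed post gauge: dark plate 110 x 110 x 12 mm, silver disc 68 mm across whose top is the seat, and an upright brass post 28 mm in diameter rising 34 mm above the seat, its top 8 mm tapering to 18 mm diameter. Bore clears post by 2.5 mm all round. Origin: centre of the underside.
- gauge_seat (a point): On the post's axis at seat height, 20 mm above the bench; the sleeve's origin comes here when it is fully home.
- stand: Fixed hook stand: grey foot 130 x 100 x 12 mm (x = -30 to 100 mm), dark post at x = 55 to 75 mm, on it a silver head block 40 mm wide (x = 11 to 75, z = 140 to 170 mm), from whose front a red round hook, 12 mm thick, points along -x, its tip turned up. Origin: on the bench under the hook's resting gap; z up.
- hook_seat (a point): Top of the hook's level bar, mid-gap, 150 mm above the bench; axes as the stand's. Gap 22 mm long, from the head block (x = 11 mm) to the upturned tip (x = -11 to -23, top 14 mm above this point). The eye goes over the tip along +x, then down. No room in the gap for a finger before or behind the top bar; fingers on the legs' outer faces pass beside the block.
- spray: Bystander: blue bottle with white cap, 64 mm across, 170 mm tall. Origin under its centre.
- mug: Bystander: white mug, 76 mm across, 90 mm tall. Origin under its centre.
- jar: Bystander: amber jar with black lid, 60 mm across, 70 mm tall. Origin under its centre.
- demand_valve: Bystander: black round breathing valve with red button, 76 mm across, 38 mm tall, steel stub along +y. Origin under its centre.
- wrench: Bystander: steel wrench lying along its x, 160 mm long.
- collar: Bystander: brass collar, 48 mm across, 16 mm tall. Origin under its centre.
- cap: Bystander: green cap, 40 mm across, 22 mm tall. Origin under its centre.

How it is judged:
By the outcome, as a careful person would: the job done as asked, in the order asked, and still so for the second after the job is handed in, with the robot touching nothing.
It also fails if it takes over 72 s, if anything falls off the work surface, if the arm or the gripper's body presses on something with over 40 N, if the wrist force passes 120 N, or if a joint passes its speed limit or range.

## Working session

There is one attempt and no reset: what is moved stays moved. The work goes in short steps, Python scripts to look and compute and a tool call to move; the robot and the scene stay as the last step left them, time stands still between calls to the robot, and variables do not carry over. Pictures are saved under pics/ and viewed, about 8 in all and at most 12, crops included, and the job is handed in when it is done.

Besides the shell and the picture viewer there is one more tool, called by a JSON object that holds its "op" and its "data". apply_moves: Moves the arm, as the interface text tells. Its arguments: {"type":"object","properties":{"series":{"type":"array"},"grip":{"type":"number"},"newtons":{"type":"number"}},"required":["series"]}

```bash
mkdir -p pics
cat > h.py <<'E'
import numpy as np, cv2
from scipy.spatial.transform import Rotation as R
from workcell import ctrl, viewer, order, boxes_of, mark_of
def Twc(f,st):
    if 'world_from_camera' in f: return np.array(f['world_from_camera'])
    T=np.eye(4); q=st['tcp_rot']; T[:3,:3]=R.from_quat([q[1],q[2],q[3],q[0]]).as_matrix(); T[:3,3]=st['tcp_pos']
    return T@np.array(f['mount'])
def grab(n):
    st=ctrl.state(); f=viewer.grab_frame(n); f['T']=Twc(f,st); return f
def cloud(f):
    d=f['depth'].astype(float); v,u=np.mgrid[:d.shape[0],:d.shape[1]]
    P=np.stack([(u-f['cx'])/f['fx']*d,(v-f['cy'])/f['fy']*d,d],-1)
    P=P@f['T'][:3,:3].T+f['T'][:3,3]; P[d<=0]=np.nan; return P
def ray(f,uv,z):
    r=f['T'][:3,:3]@np.array([(uv[0]-f['cx'])/f['fx'],(uv[1]-f['cy'])/f['fy'],1]); o=f['T'][:3,3]
    return o+r*(z-o[2])/r[2]
def save(f,n): cv2.imwrite('pics/'+n,cv2.cvtColor(f['frame'],cv2.COLOR_RGB2BGR))
E
python3 - <<'E'
from h import *
print(ctrl.state(), ctrl.grip_depth)
fs=[]
Z={'sleeve':10,'sleeve_eye':102,'holder':0,'gauge':0,'gauge_seat':20,'stand':0,'hook_seat':150,'spray':0,'mug':0,'jar':0,'demand_valve':0,'wrench':0,'collar':0,'cap':0}
for c in ['top','side']:
    f=grab(c); fs.append(f['frame']); print(c,f['T'].round(2).tolist(),f['fx'])
    for n,z in Z.items():
        for m in mark_of(c,n)[:2]: print(n,np.round(m['uv'],1),round(m['score'],2),ray(f,m['uv'],z).round(1))
im=np.vstack(fs); cv2.imwrite('pics/a.png',cv2.cvtColor(cv2.resize(im,(400,600)),cv2.COLOR_RGB2BGR))
cv2.imwrite('pics/top.png',fs[0][:,:,::-1]); cv2.imwrite('pics/side.png',fs[1][:,:,::-1])
E
```

```text
{'time': 0.0, 'q': array([-1.32609927e+00,  1.59061235e-01,  1.59821917e+00, -2.10955303e-05,
        1.38620512e+00, -2.10089193e-01]), 'qd': array([-0.0014572 ,  0.00031179, -0.00135997,  0.0010038 ,  0.00151706,
       -0.00018201]), 'joint_torque': array([-1.58940289e-03, -3.95999658e+01, -3.31431663e+01, -3.93018790e-04,
        8.38529959e-03,  2.20086707e-05]), 'tcp_pos': array([ 252.3999849 , -515.9202585 ,  202.51664651]), 'tcp_rot': array([-6.50094415e-04,  8.48313772e-01, -5.29493011e-01, -6.87912482e-04]), 'ft_force': array([-0.33329005, -0.0812977 , -0.67640116]), 'moment': array([-0.05401674, -0.00621509,  0.00413084]), 'gripper_width': 85.15816471909021} 18.700000000000003
top [[-0.01, -1.0, 0.07, 462.76], [-1.0, 0.01, -0.02, 19.55], [0.02, -0.07, -1.0, 1564.78], [0.0, 0.0, 0.0, 1.0]] 498.07597608866087
sleeve [309.  214.7] 0.48 [ 498.6 -175.4   10. ]
sleeve [158.5 143.9] 0.31 [725.1 294.4  10. ]
sleeve_eye [315.7 213.2] 0.79 [ 500.7 -183.7  102. ]
holder [312.5 212.7] 0.81 [ 505.  -187.8    0. ]
gauge [162.5 232.8] 0.64 [446.5 282.6   0. ]
gauge_seat [163.5 231.7] 0.8
[... 824 characters left out ...]
nd [216.1 223.2] 0.94 [657.   48.9   0. ]
hook_seat [213.6 178. ] 0.59 [649.7  50.6 150. ]
hook_seat [129.3 300.7] 0.56 [479.9 421.2 150. ]
spray [122.7 258.2] 0.57 [735.4 292.4   0. ]
mug [128.1 296. ] 0.95 [623.6 355.4   0. ]
mug [310.5 209.3] 0.16 [ 498.3 -165.5    0. ]
jar [310.8 168.4] 0.93 [ 623.4 -342.7    0. ]
jar [316.5 177.8] 0.6 [ 577.8 -309.1    0. ]
demand_valve [257.6 173.3] 0.95 [ 735.3 -211.     0. ]
demand_valve [312.4 165.1] 0.61 [ 631.1 -362.5    0. ]
wrench [299.  257.7] 0.6 [406.5  11.4   0. ]
collar [221.4 349.1] 0.66 [368.8 316.4   0. ]
collar [315.4 175.8] 0.64 [ 587.  -316.3    0. ]
cap [207.5 312.5] 0.49 [455.2 272.1   0. ]
cap [258.8 239.8] 0.47 [524.7  25.3   0. ]
```

View pics/top.png

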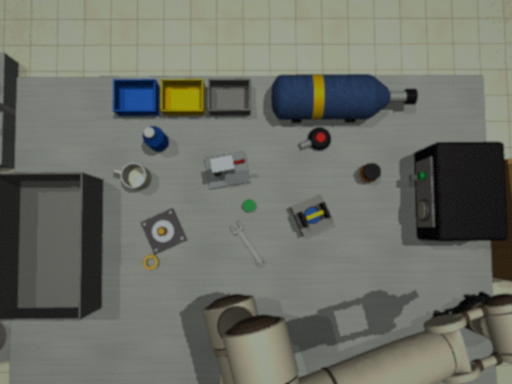

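View pics/side.png

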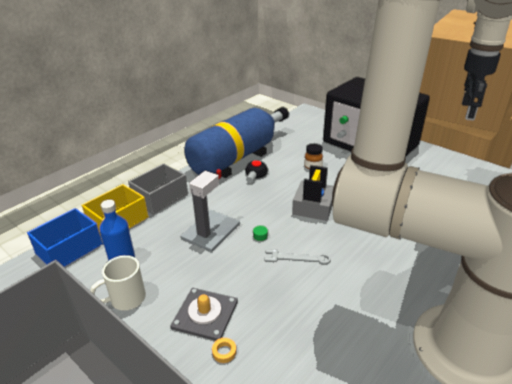

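Run:
```python
from h import *
f=grab('top'); P=cloud(f); hsv=cv2.cvtColor(f['frame'],cv2.COLOR_RGB2HSV); H,S,V=[hsv[...,i].astype(int) for i in range(3)]
x,y,z=P[...,0],P[...,1],P[...,2]
def rep(n,m):
    p=P[m]; 
    r=cv2.minAreaRect(p[:,:2].astype(np.float32)); b=cv2.boxPoints(r)
    print(n,m.sum(),'med',np.median(p,0).round(1),'z',np.percentile(p[:,2],[5,95]).round(0),'rect',np.round(r[0],1),np.round(r[1],1),round(r[2],1), b.round(0).tolist())
near=lambda a,b,r:np.hypot(x-a,y-b)<r
ye=near(502,-186,60)&(H>20)&(H<35)&(S>120); rep('yellow',ye&(z>60))
rep('guards',near(502,-186,60)&(z>95)&(z<125))
rep('holder',near(502,-186,75)&(z>30)&(z<65))
rep('hook',near(645,50,80)&((H<10)|(H>170))&(S>120)&(z>100))
rep('head',near(645,70,80)&(S<60)&(z>155)&(z<185))
rep('foot',near(645,70,110)&(z>6)&(z<22))
rep('gauge',near(450,278,80)&(z>6)&(z<16))
rep('disc',near(450,278,60)&(z>16)&(z<26))
rep('post',near(450,278,40)&(z>48)&(z<60))
```

```text
yellow 84 med [ 498.1 -183.6  107. ] z [ 75. 113.] rect [ 498.1 -179.4] [16.8 63.8] 15.9 [[481.0, -151.0], [499.0, -212.0], [515.0, -208.0], [497.0, -146.0]]
guards 212 med [ 495.5 -179.1  109.5] z [101. 116.] rect [ 496.8 -179.1] [49.4 82.1] 22.8 [[458.0, -151.0], [490.0, -227.0], [535.0, -207.0], [504.0, -132.0]]
holder 830 med [ 494.1 -177.6   48.8] z [42. 59.] rect [ 496.7 -179.2] [100.1 100.5] 22.8 [[431.0, -152.0], [470.0, -245.0], [562.0, -206.0], [523.0, -114.0]]
hook 26 med [649.1  40.1 148.5] z [144. 163.] rect [649.6  40. ] [ 8.7 24. ] 7.1 [[644.0, 51.0], [647.0, 28.0], [655.0, 29.0], [652.0, 52.0]]
head 328 med [640.4  87.9 167.4] z [162. 172.] rect [641.3  89.1] [40.9 63.7] 9.3 [[616.0, 117.0], [626.0, 54.0], [667.0, 61.0], [656.0, 124.0]]
foot 802 med [626.   70.6  10.3] z [ 6. 16.] rect [635.3  77.6] [195.5 192.7] 27.4 [[504.0, 118.0], [593.0, -53.0], [766.0, 37.0], [678.0, 208.0]]
gauge 823 med [451.8 278.8  10.5] z [ 6. 15.] rect [457.9 282.2] [138.  151.3] 34.4 [[358.0, 306.0], [444.0, 181.0], [558.0, 259.0], [472.0, 384.0]]
disc 244 med [455.  277.6  19. ] z [16. 23.] rect [453.4 284.1] [98.4 97.2] 26.8 [[388.0, 305.0], [431.0, 218.0], [519.0, 263.0], [475.0, 350.0]]
post 41 med [452.6 278.7  51.6] z [49. 56.] rect [453.3 279.5] [21.6 19.8] 71.9 [[441.0, 272.0], [459.0, 266.0], [466.0, 287.0], [447.0, 293.0]]
```

{"op": "apply_moves", "data": {"series": [[24.4,33.7,4,0,0,86.8],[24.4,33.7,4,0,0,86.8],[24.4,33.7,4,0,0,86.8],[24.4,33.7,4,0,0,86.8],[24.4,33.7,4,0,0,86.8],[24.4,33.7,4,0,0,86.8],[24.4,33.7,4,0,0,86.8],[24.4,33.7,4,0,0,86.8],[24.4,33.7,4,0,0,86.8],[24.4,33.7,4,0,0,86.8],[24.4,33.7,4,0,0,86.8],[24.4,33.7,4,0,0,86.8],[24.4,33.7,4,0,0,86.8],[24.4,33.7,4,0,0,86.8],[24.4,33.7,4,0,0,86.8]]}}

```text
time: 3.05
tcp_pos: [496.4, -179.9, 243.5]
tcp_rot: [-0.0, 0.98, 0.197, -0.0]
ft_force: [0.7, -0.7, -0.2]
gripper_width: 85.5
```

```bash
cat >> h.py <<'E'
def rect(p):
    r=cv2.minAreaRect(p[:,:2].astype(np.float32)); return np.round(r[0],1),np.round(r[1],1),round(r[2],1)
def tool():
    s=ctrl.state(); q=s['tcp_rot']; M=R.from_quat([q[1],q[2],q[3],q[0]]).as_matrix()
    print('t',round(s['time'],2),'tcp',np.round(s['tcp_pos'],1),'jaw',round(np.degrees(np.arctan2(M[1,0],M[0,0])),2),'toolz',M[:,2].round(3),'w',round(s['gripper_width'],1),'F',np.round(s['ft_force'],1),'q',np.round(s['q'],2))
def yellow(f,P): 
    h=cv2.cvtColor(f['frame'],cv2.COLOR_RGB2HSV); return (h[...,0]>20)&(h[...,0]<35)&(h[...,1]>120)
E
python3 - <<'E'
from h import *
tool(); f=grab('wrist'); save(f,'w1.png'); P=cloud(f); z=P[...,2]; near=np.hypot(P[...,0]-497,P[...,1]+179)<80
for n,m in [('eye',yellow(f,P)&near&(z>100)&(z<120)),('guards',near&~yellow(f,P)&(z>108)&(z<120)),('block',near&(z>44)&(z<56))]:
    p=P[m]; print(n,m.sum(),np.median(p,0).round(1),rect(p) if len(p) else '')
E
```

```text
t 3.05 tcp [ 496.4 -179.9  243.5] jaw 22.76 toolz [-0.  0. -1.] w 85.5 F [ 0.7 -0.7 -0.2] q [-0.58  0.01  1.68 -0.    1.46 -0.97]
eye 665 [ 498.5 -179.1  108.8] (array([ 498.2, -179.5]), array([11.6, 52. ]), 23.0)
guards 1198 [ 497.9 -155.9  112.5] (array([ 499.1, -179.6]), array([49.2, 81.4]), 22.7)
block 4843 [ 493.  -176.6   48.8] (array([ 499.5, -179.8]), array([100.1,  99.1]), 22.8)
```

View pics/w1.png

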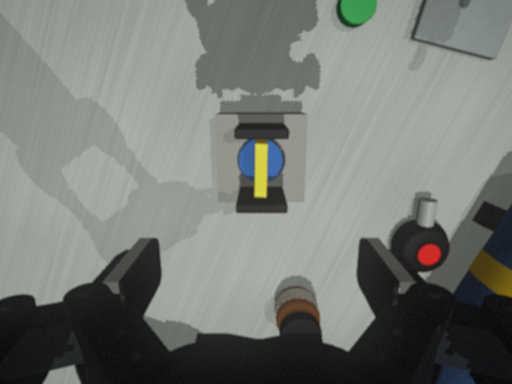

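{"op": "apply_moves", "data": {"series": [[0.18,0.04,-4,0,0,0.2],[0.18,0.04,-8,0,0,0.2],[0.18,0.04,-11,0,0,0.2],[0.18,0.04,-13.5,0,0,0.2],[0.18,0.04,-15.3,0,0,0.2],[0.18,0.04,-16.1,0,0,0.2],[0.18,0.04,-16.1,0,0,0.2],[0.18,0.04,-16.1,0,0,0.2]]}}

```text
time: 3.9
tcp_pos: [499.0, -179.6, 83.5]
tcp_rot: [0.001, 0.98, 0.2, 0.001]
ft_force: [0.2, 0.5, 1.3]
gripper_width: 85.4
```

{"op": "apply_moves", "data": {"series": [[0,0,0,0,0,0],[0,0,0,0,0,0],[0,0,0,0,0,0],[0,0,0,0,0,0],[0,0,0,0,0,0],[0,0,0,0,0,0],[0,0,0,0,0,0],[0,0,0,0,0,0],[0,0,0,0,0,0],[0,0,0,0,0,0],[0,0,0,0,0,0],[0,0,0,0,0,0]], "grip": -1, "newtons": 60}}

```text
time: 5.1
tcp_pos: [498.3, -179.1, 82.5]
tcp_rot: [-0.0, 0.98, 0.2, -0.0]
ft_force: [-0.3, 0.2, 0.1]
gripper_width: 0.1
```

Run:
```python
from h import *
tool(); g=grab('wrist'); f=grab('side'); 
a=cv2.resize(f['frame'][120:240,240:400],(640,480)); b=cv2.resize(g['frame'],(512,384))
o=np.zeros((480,800,3),np.uint8); o[:300,:400]=cv2.resize(a,(400,300)); o[:300,400:]=cv2.resize(b,(400,300)); cv2.imwrite('pics/c1.png',o[:300,:,::-1])
P=cloud(g); z=P[...,2]; near=np.hypot(P[...,0]-497,P[...,1]+179)<80
m=yellow(g,P)&near; p=P[m]; print(m.sum(), np.nanpercentile(p,[5,50,95],axis=0).round(0))
```

```text
t 5.1 tcp [ 498.3 -179.1   82.5] jaw 23.06 toolz [-0.  0. -1.] w 0.1 F [-0.3  0.2  0.1] q [-0.57  0.17  1.84 -0.    1.13 -0.98]
1011 [[ 486. -170.   99.]
 [ 492. -161.  109.]
 [ 498. -155.  110.]]
```

View pics/c1.png

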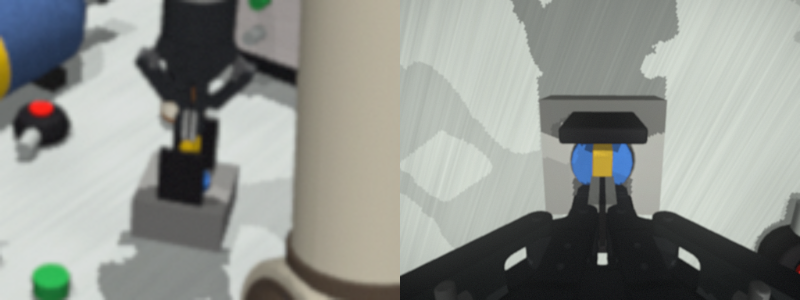

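Run:
```python
from h import *
g=grab('wrist'); P=cloud(g)
cv2.imwrite('pics/c2.png',cv2.resize(g['frame'][150:360,150:360,::-1],(600,600),interpolation=cv2.INTER_CUBIC))
T=g['T']; 
for v in range(170,345,12):
    print(v,' '.join('%4.0f'%P[v,u,2] for u in range(215,305,5)))
```

```text
170  113  113  112  113  114  113  113  113  113  113  113  114  113  114  113  112  113  113
182  112  113  112  113  114  113  112  113  113  113  112  112  113  113  112  113  111  112
194  nan   43   57   57   56   56   56  107  108  109  109  108   56   58   57   57   55   48
206   49   57   57   57   57   56   57  109  109  108  109  109   56   57   56   57   57   48
218   49   49   57   56   56   56   57  110  109  109  108  109   56   57   57   57   56   49
230   49   48   49   57   57   57  119  118  119  119  119  120   57   58   57   47   49   49
242   49   49   49  123  123  123  130  131  131  130  131  132  132  122  123  123   48   49
254   48   48  133  132  134  133  142  142  142  142  141  142  140  133  134  134   57   49
266   49  151  152  156  155  155  152  152  147  146  146  152  152  155  155  156  151   49
278  159  159  160  159  160  159  159  160  147  147  156  160  159  160  159  159  159  160
290  168  167  166  167  166  166  166  162  146  147  155  167  165  166  166  166  166  166
302  180  179  179  180  179  180  173  157  148  146  157  169  178  181  179  180  180  180
314  183  184  184  184  183  182  173  158  146  147  156  158  178  184  184  184  184  183
326  190  188  189  188  189  184  174  156   -1  nan  157  159  179  186  187  188  189  188
338  193  191  193  191  189  184  184  185  184  183  185  185  185  188  191  192  192  192
```

View pics/c2.png

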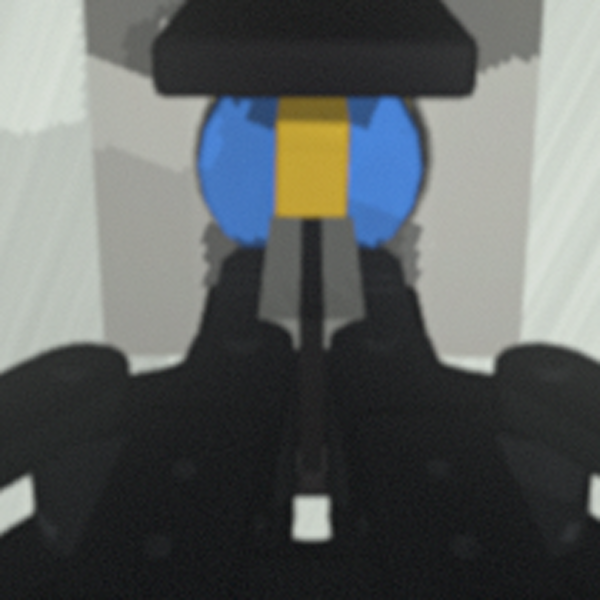

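Run:
```python
from h import *
g=grab('wrist'); P=cloud(g); s=ctrl.state()
a=np.radians(23.06); 
for u in (248,266):
  for v in range(222,262,3):
    p=P[v,u]; d=p-s['tcp_pos']; print(u,v,p.round(0),'along jaw',round(d[0]*np.cos(a)+d[1]*np.sin(a),1),'across',round(-d[0]*np.sin(a)+d[1]*np.cos(a),1),'above tcp',round(d[2],1), g['frame'][v,u])
f=grab('side'); P=cloud(f); V=f['frame']; near=(np.hypot(P[...,0]-498,P[...,1]+179)<16)
vv,uu=np.where(near&(P[...,2]>95)); 
for v in range(vv.min(),vv.max()+1,2): 
  k=uu[vv==v]; print(v,k.min(),k.max(),'z',np.round(np.nanmedian(P[v,k,2])),V[v,k[len(k)//2]])
```

```text
248 222 [ 490. -171.  110.] along jaw -4.4 across 11.0 above tcp 27.6 [190 159  50]
248 225 [ 491. -173.  109.] along jaw -4.5 across 8.9 above tcp 26.1 [155 133  66]
248 228 [ 490. -171.  117.] along jaw -4.2 across 10.9 above tcp 34.5 [ 97 100  98]
248 231 [ 490. -171.  120.] along jaw -4.1 across 10.8 above tcp 37.5 [ 98 100  97]
248 234 [ 490. -171.  123.] along jaw -4.0 across 10.7 above tcp 40.6 [ 97 101  98]
248 237 [ 491. -171.  126.] along jaw -3.9 across 10.7 above tcp 43.8 [96 99 95]
248 240 [ 491. -171.  130.] along jaw -3.8 across 10.9 above tcp 47.1 [93 95 93]
248 243 [ 491. -171.  132.] along jaw -3.7 across 10.8 above tcp 49.7 [97 99 97]
248 246 [ 491. -171.  135.] along jaw -3.6 across 10.7 above tcp 52.3 [95 98 94]
248 249 [ 491. -170.  138.] along jaw -3.5 across 11.3 above tcp 55.9 [96 98 95]
248 252 [ 491. -171.  139.] along jaw -3.5 across 10.2 above tcp 56.3 [95 97 93]
248 255 [ 491. -171.  142.] along jaw -3.4 across 10.6 above tcp 59.4 [95 96 93]
248 258 [ 491. -171.  144.] along jaw -3.4 across 10.5 above tcp 61.6 [93 97 93]
248 261 [ 491. -171.  146.] along
[... 737 characters left out ...]
3.3 across 10.8 above tcp 52.3 [97 98 94]
266 249 [ 497. -168.  137.] along jaw 3.3 across 10.7 above tcp 54.7 [96 99 95]
266 252 [ 497. -168.  140.] along jaw 3.2 across 10.9 above tcp 57.7 [93 95 92]
266 255 [ 497. -168.  143.] along jaw 3.2 across 11.1 above tcp 60.4 [92 94 90]
266 258 [ 497. -168.  144.] along jaw 3.1 across 10.3 above tcp 61.2 [92 92 89]
266 261 [ 497. -168.  148.] along jaw 3.0 across 11.2 above tcp 65.2 [104 106 102]
80 324 327 z 377.0 [133 128 115]Traceback (most recent call last):
  File "<stdin>", line 10, in <module>
    return umr_minimum(a, axis, None, out, keepdims, initial, where)
ValueError: zero-size array to reduction operation minimum which has no identity
```

The shut pads are above the bar: the wrist picture shows the fingertips at z≈114, about 32 mm short of the nominal TCP. I'll open, go down by that difference, and close again.

{"op": "apply_moves", "data": {"series": [[0,0,0,0,0,0],[0,0,0,0,0,0],[0,0,0,0,0,0],[0,0,0,0,0,0],[0,0,0,0,0,0],[0,0,0,0,0,0],[0,0,0,0,0,0],[0,0,0,0,0,0],[0,0,-0.8,0,0,0],[0,0,-1.6,0,0,0],[0,0,-2.4,0,0,0],[0,0,-3,0,0,0],[0,0,-3,0,0,0],[0,0,-3,0,0,0]], "grip": 1}}

```text
time: 6.75
tcp_pos: [498.3, -179.1, 52.3]
tcp_rot: [-0.0, 0.98, 0.2, -0.0]
ft_force: [-0.1, 0.8, 0.1]
gripper_width: 85.2
```

{"op": "apply_moves", "data": {"series": [[0,0,0,0,0,0],[0,0,0,0,0,0],[0,0,0,0,0,0],[0,0,0,0,0,0],[0,0,0,0,0,0],[0,0,0,0,0,0],[0,0,0,0,0,0],[0,0,0,0,0,0],[0,0,0,0,0,0],[0,0,0,0,0,0],[0,0,0,0,0,0]], "grip": -1, "newtons": 60}}

```text
time: 7.85
tcp_pos: [498.5, -179.3, 52.7]
tcp_rot: [0.0, 0.98, 0.2, 0.0]
ft_force: [-0.7, -1.0, 2.2]
gripper_width: 11.1
```

Run:
```python
from h import *
tool(); g=grab('wrist'); P=cloud(g); s=ctrl.state()
for v in range(215,270,3):
    print(v,P[v,248].round(0),P[v,266].round(0),g['frame'][v,248])
```

```text
t 7.85 tcp [ 498.5 -179.3   52.7] jaw 23.06 toolz [ 0. -0. -1.] w 11.1 F [-0.7 -1.   2.2] q [-0.57  0.21  1.85 -0.    1.07 -0.98]
215 [ 486. -158.  108.] [ 492. -155.  108.] [177 149  44]
218 [ 486. -158.  110.] [ 492. -156.  109.] [222 186  54]
221 [ 486. -160.  109.] [ 492. -157.  109.] [214 178  51]
224 [ 487. -161.  109.] [ 493. -158.  109.] [219 183  54]
227 [ 488. -162.  107.] [ 493. -159.  109.] [219 183  53]
230 [ 488. -163.  109.] [ 494. -160.  109.] [207 173  54]
233 [ 488. -164.  109.] [ 494. -161.  109.] [206 173  51]
236 [ 489. -165.  109.] [ 495. -163.  109.] [205 171  50]
239 [ 489. -166.  109.] [ 496. -164.  108.] [205 172  48]
242 [ 490. -167.  109.] [ 496. -165.  109.] [208 174  52]
245 [ 490. -169.  108.] [ 496. -166.  109.] [205 173  48]
248 [ 491. -170.  108.] [ 497. -167.  108.] [206 174  50]
251 [ 491. -171.  108.] [ 497. -168.  109.] [207 173  49]
254 [ 492. -172.  109.] [ 498. -169.  109.] [203 169  49]
257 [ 492. -173.  109.] [ 498. -170.  110.] [174 146  42]
260 [ 492. -174.  109.] [ 499. -172.  109.] [173 145  42]
263 [ 493. -176.  108.] [ 499. -173.  108.] [173 145  41]
266 [ 494. -177.  108.] [ 500. -174.  109.] [172 144  38]
269 [ 494. -178.  108.] [ 500. -176.  108.] [174 146  40]
```

{"op": "apply_moves", "data": {"series": [[0,0,0.5,0,0,0],[0,0,1,0,0,0],[0,0,1.7,0,0,0],[0,0,2.5,0,0,0],[0,0,3.5,0,0,0],[0,0,4.5,0,0,0],[0,0,6,0,0,0],[0,0,8,0,0,0],[0,0,10,0,0,0],[0,0,11,0,0,0],[0,0,11,0,0,0],[0,0,11,0,0,0]]}}

```text
time: 9.1
tcp_pos: [498.1, -178.9, 162.0]
tcp_rot: [-0.0, 0.98, 0.2, -0.0]
ft_force: [-0.1, 0.2, -2.6]
gripper_width: 10.7
```

Run:
```python
from h import *
tool(); f=grab('side'); P=cloud(f)
h=cv2.cvtColor(f['frame'],cv2.COLOR_RGB2HSV); near=np.hypot(P[...,0]-498,P[...,1]+179)<50
b=near&(h[...,0]>100)&(h[...,0]<125)&(h[...,1]>120); y=near&yellow(f,P)
for n,m in(('blue',b),('yel',y)): print(n,m.sum(),np.percentile(P[m],[2,50,98],axis=0).round(0).tolist() if m.any() else '')
```

```text
t 9.1 tcp [ 498.1 -178.9  162. ] jaw 23.06 toolz [-0.001  0.    -1.   ] w 10.7 F [-0.1  0.2 -2.6] q [-0.57  0.08  1.77  0.    1.3  -0.98]
blue 260 [[473.0, -213.0, 82.0], [488.0, -165.0, 154.0], [520.0, -154.0, 169.0]]
yel 155 [[476.0, -197.0, 140.0], [490.0, -158.0, 198.0], [507.0, -152.0, 223.0]]
```

{"op": "apply_moves", "data": {"series": [[0,1.5,0,0,0,4],[0,4,0.5,0,0,10],[0,7.5,1,0,0,16],[0,11,1,0,0,22],[0,14.5,1,0,0,28],[0,18,1,0,0,34],[0.5,21.5,1,0,0,40],[1,25,1,0,0,46],[1.5,28.5,1,0,0,52],[2,32,1,0,0,58],[2.4,35.5,1,0,0,64],[2.8,39,1,0,0,69],[3,42,1,0,0,73],[3.2,44.5,1,0,0,75],[3.2,45.8,1,0,0,76.2],[3.2,45.8,1,0,0,76.2],[3.2,45.8,1,0,0,76.2],[3.2,45.8,1,0,0,76.2]]}}

```text
time: 10.95
tcp_pos: [530.4, 277.6, 172.2]
tcp_rot: [0.0, 0.648, 0.761, -0.0]
ft_force: [0.9, -0.6, -1.8]
gripper_width: 11.0
```

Run:
```python
from h import *
tool(); f=grab('wrist'); save(f,'w2.png'); P=cloud(f); z=P[...,2]; h=cv2.cvtColor(f['frame'],cv2.COLOR_RGB2HSV)
near=np.hypot(P[...,0]-454,P[...,1]-279)<85
for n,lo,hi in(('plate',8,15),('disc',17,23),('top',51,58),('post',30,60)):
    m=near&(z>lo)&(z<hi); p=P[m]; 
    if len(p)>10: print(n,m.sum(),np.median(p,0).round(1),rect(p),[np.round(t,1) for t in cv2.minEnclosingCircle(p[:,:2].astype(np.float32))])
print([(m['score'],ray(f,m['uv'],20)) for m in mark_of('wrist','gauge_seat')])
for n in('sleeve',):print(boxes_of('wrist',n)[:1])
m=(h[...,0]>100)&(h[...,0]<125)&(h[...,1]>120)&(z>100)&(z<185); p=P[m]; print('blue',m.sum(),np.percentile(p,[2,50,98],axis=0).round(0).tolist() if m.any() else '')
m=yellow(f,P)&(z>100);p=P[m]; print('yel',m.sum(),np.percentile(p,[2,50,98],axis=0).round(0).tolist() if m.any() else '')
```

```text
t 10.95 tcp [530.4 277.6 172.2] jaw 99.17 toolz [-0.001 -0.001 -1.   ] w 11.0 F [ 0.9 -0.6 -1.8] q [ 0.28  0.24  1.56 -0.    1.34 -1.45]
plate 9362 [447.8 279.8  10.9] (array([447.2, 284.1]), array([120.8, 126.1]), 24.0) [array([451.2, 281.9]), np.float64(81.2)]
disc 3402 [454.3 277.9  18.8] (array([455. , 278.9]), array([66.8, 67.8]), 8.9) [array([455.4, 278.9]), np.float64(33.9)]
top 450 [455.3 278.8  52.7] (array([455.4, 278.7]), array([19.6, 19.4]), 18.7) [array([455.4, 278.9]), np.float64(10.8)]
post 826 [455.4 278.5  51.6] (array([455., 279.]), array([26.5, 26.8]), 9.2) [array([455.5, 278.8]), np.float64(13.9)]
[(0.66, array([456.61828184, 279.54436428,  20.        ]))]
[{'bbox': [257.6, 246.1, 93.6, 167.4], 'score': 0.9}]
blue 2002 [[509.0, 255.0, 175.0], [523.0, 267.0, 176.0], [538.0, 300.0, 178.0]]
yel 4587 [[505.0, 269.0, 156.0], [522.0, 276.0, 228.0], [555.0, 285.0, 232.0]]
```

View pics/w2.png

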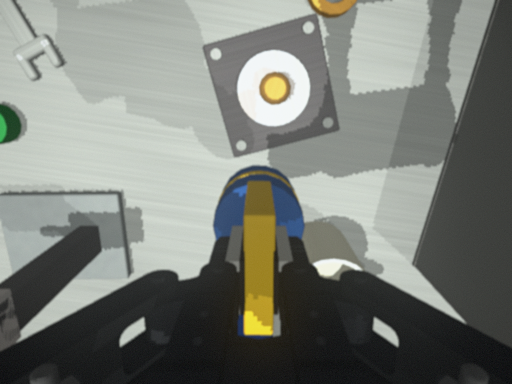

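```bash
cat >> h.py <<'E'
from scipy.optimize import least_squares
def held(f,cz,bz):
    P=cloud(f); z=P[...,2]; h=cv2.cvtColor(f['frame'],cv2.COLOR_RGB2HSV); s=ctrl.state()
    near=np.hypot(P[...,0]-s['tcp_pos'][0],P[...,1]-s['tcp_pos'][1])<45
    m=yellow(f,P)&near&(abs(z-bz)<5); p=P[m]; print('bar',m.sum(),rect(p),'z',np.percentile(p[:,2],[5,50,95]).round(1))
    A=np.c_[p[:,:2]-p[:,:2].mean(0),np.ones(len(p))]; print(' slope',np.linalg.lstsq(A,p[:,2],rcond=None)[0].round(3))
    m=near&(h[...,0]>98)&(h[...,0]<128)&(h[...,1]>100)&(abs(z-cz)<6); p=P[m]
    A=np.c_[p[:,:2]-p[:,:2].mean(0),np.ones(len(p))]; print('cup',m.sum(),' slope',np.linalg.lstsq(A,p[:,2],rcond=None)[0].round(3))
    b=cv2.convexHull(p[:,:2].astype(np.float32))[:,0]
    r=least_squares(lambda c:np.hypot(*(b-c).T)-25,s['tcp_pos'][:2],loss='soft_l1',f_scale=1); print(' circle25',r.x.round(1),np.round(np.sort(r.fun),1)[[0,len(b)//4,len(b)//2,-1]])
E
python3 - <<'E'
from h import *
tool(); f=grab('wrist'); held(f,177,229)
E
```

```text
t 11.1 tcp [530.5 277.9 172.6] jaw 99.17 toolz [ 0. -0. -1.] w 11.0 F [ 0.3  0.3 -1.6] q [ 0.28  0.24  1.56 -0.    1.34 -1.45]
bar 3704 (array([531.2, 278. ]), array([52.4, 12.3]), 9.3) z [227.7 228.8 229.9]
 slope [9.00000e-03 5.00000e-03 2.28815e+02]
cup 2176  slope [3.10000e-02 2.00000e-03 1.76624e+02]
 circle25 [531.7 277.7] [-1.7 -1.  -0.2  0.5]
```

{"op": "apply_moves", "data": {"series": [[-1.5,0,0,0,0,0],[-4,0.1,0,0,0,0],[-6.2,0.1,0,0,0,0],[-7.3,0.1,-0.5,0,0,0],[-7.6,0.1,-2,0,0,0],[-7.6,0.1,-4,0,0,0],[-7.6,0.1,-5.5,0,0,0],[-7.6,0.1,-6.3,0,0,0],[-7.6,0.1,-6.3,0,0,0],[-7.6,0.1,-6.3,0,0,0]]}}

```text
time: 12.15
tcp_pos: [454.9, 279.9, 110.2]
tcp_rot: [0.0, 0.648, 0.762, 0.0]
ft_force: [-0.7, -0.8, -1.5]
gripper_width: 11.0
```

Run:
```python
from h import *
tool(); f=grab('wrist'); held(f,177-63,229-63)
```

```text
t 12.15 tcp [454.9 279.9 110.2] jaw 99.25 toolz [ 0.001  0.    -1.   ] w 11.0 F [-0.7 -0.8 -1.5] q [ 0.33  0.14  1.81 -0.    1.19 -1.41]
bar 3716 (array([455.5, 279.8]), array([52.6, 12.4]), 8.4) z [165.3 166.4 167.5]
 slope [ 1.20000e-02 -0.00000e+00  1.66387e+02]
cup 2219  slope [3.70000e-02 3.00000e-03 1.14239e+02]
 circle25 [455.9 279.5] [-1.3 -0.8 -0.2  0.3]
```

{"op": "apply_moves", "data": {"series": [[-0.02,-0.07,-0.4,0,0,0],[-0.02,-0.07,-0.8,0,0,0],[-0.02,-0.07,-1.2,0,0,0],[-0.02,-0.07,-1.6,0,0,0],[-0.02,-0.07,-1.9,0,0,0],[-0.02,-0.07,-1.9,0,0,0]]}}

```text
time: 12.8
tcp_pos: [453.7, 279.0, 89.8]
tcp_rot: [-0.0, 0.648, 0.762, -0.001]
ft_force: [-0.7, -0.8, -1.4]
gripper_width: 10.9
```

{"op": "apply_moves", "data": {"series": [[0,0,-0.4,0,0,0],[0,0,-0.8,0,0,0],[0,0,-1.2,0,0,0],[0,0,-1.6,0,0,0],[0,0,-2,0,0,0],[0,0,-2.3,0,0,0],[0,0,-2.3,0,0,0]]}}

```text
time: 13.5
tcp_pos: [453.7, 279.0, 66.9]
tcp_rot: [-0.0, 0.648, 0.762, -0.0]
ft_force: [0.4, 0.4, -2.6]
gripper_width: 10.8
```

{"op": "apply_moves", "data": {"series": [[0,0,-0.1,0,0,0],[0,0,-0.2,0,0,0],[0,0,-0.3,0,0,0],[0,0,-0.3,0,0,0]]}}

```text
time: 13.9
tcp_pos: [454.1, 279.1, 64.4]
tcp_rot: [-0.0, 0.648, 0.762, -0.0]
ft_force: [-0.3, 0.2, -1.5]
gripper_width: 10.9
```

{"op": "apply_moves", "data": {"series": [[0,0,-0.1,0,0,0],[0,0,-0.17,0,0,0],[0,0,-0.17,0,0,0]]}}

```text
time: 14.2
tcp_pos: [454.2, 279.2, 62.8]
tcp_rot: [0.0, 0.648, 0.762, -0.0]
ft_force: [0.4, -0.1, -1.6]
gripper_width: 10.7
```

Run:
```python
from h import *
tool(); f=grab('wrist'); held(f,68,120); tool()
```

```text
t 14.2 tcp [454.2 279.2  62.8] jaw 99.26 toolz [-0. -0. -1.] w 10.7 F [ 0.4 -0.1 -1.6] q [ 0.32  0.21  1.84 -0.    1.1  -1.41]
bar 3705 (array([454.6, 279.2]), array([52.7, 12.3]), 9.3) z [118.  119.  120.2]
 slope [7.00000e-03 5.00000e-03 1.19076e+02]
cup 2196  slope [2.6000e-02 2.0000e-03 6.6857e+01]
 circle25 [455.2 278.8] [-1.2 -0.9 -0.5  0.4]
t 14.25 tcp [454.2 279.2  62.8] jaw 99.25 toolz [-0.  0. -1.] w 10.5 F [ 0.1  0.6 -1.9] q [ 0.32  0.21  1.84  0.    1.1  -1.41]
```

{"op": "apply_moves", "data": {"series": [[0,0,-0.05,0,0,0],[0,0,-0.1,0,0,0],[0,0,-0.1,0,0,0]]}}

```text
time: 14.55
tcp_pos: [454.7, 279.3, 62.7]
tcp_rot: [0.0, 0.648, 0.762, 0.0]
ft_force: [-2.1, -0.3, 4.3]
gripper_width: 10.9
```

{"op": "apply_moves", "data": {"series": [[0,0,0,0,0,0],[0,0,0,0,0,0],[0,0,0,0,0,0],[0,0,0,0,0,0],[0,0,0,0,0,0],[0,0,0,0,0,0],[0,0,0,0,0,0],[0,0,0,0,0,0],[0,0,1,0,0,0],[0,0,3,0,0,0],[0,0,6,0,0,0],[0,0,9,0,0,0],[0,0,9,0,0,0],[0,0,9,0,0,0]], "grip": 1}}

```text
time: 15.95
tcp_pos: [454.8, 279.4, 153.0]
tcp_rot: [0.001, 0.648, 0.762, 0.001]
ft_force: [-0.0, 0.8, 0.1]
gripper_width: 85.2
```

Run:
```python
from h import *
tool(); f=grab('wrist'); save(f,'w3.png'); held(f,68,120)
```

```text
t 15.95 tcp [454.8 279.4 153. ] jaw 99.26 toolz [ 0.002  0.001 -1.   ] w 85.2 F [-0.   0.8  0.1] q [ 0.32  0.09  1.77 -0.    1.28 -1.41]
bar 1296 (array([455.3, 278.5]), array([51.6, 11.3]), 9.7) z [117.9 118.9 120. ]
 slope [1.00000e-03 3.00000e-03 1.18905e+02]
cup 1628  slope [1.0000e-02 2.0000e-03 6.6785e+01]
 circle25 [455.5 278.7] [-1.8 -1.2 -0.7 -0. ]
```

{"op": "apply_moves", "data": {"series": [[0.05,-0.05,0,0,0,-8.5],[0.05,-0.05,0,0,0,-17],[0.05,-0.05,0,0,0,-25.5],[0.05,-0.05,0,0,0,-34],[0.05,-0.05,0,0,0,-42.5],[0.05,-0.05,0,0,0,-51],[0.05,-0.05,0,0,0,-59.5],[0.05,-0.05,0,0,0,-68],[0.05,-0.05,0,0,0,-76.5],[0.05,-0.05,0,0,0,-85],[0.05,-0.05,0,0,0,-89.9],[0.05,-0.05,0,0,0,-89.9],[0.05,-0.05,0,0,0,-89.9]]}}

```text
time: 17.3
tcp_pos: [453.9, 278.4, 150.7]
tcp_rot: [0.0, 0.997, 0.083, -0.001]
ft_force: [0.6, -0.2, -0.0]
gripper_width: 85.5
```

Run:
```python
from h import *
tool(); f=grab('wrist'); save(f,'w4.png'); print(np.array(f['mount']).round(2)); held(f,68,120)
```

```text
t 17.3 tcp [453.9 278.4 150.7] jaw 9.48 toolz [-0.002 -0.001 -1.   ] w 85.5 F [ 0.6 -0.2 -0. ] q [ 0.32  0.1   1.77 -0.    1.27  0.16]
[[   1.      0.      0.      0.43]
 [  -0.      0.96    0.27  -66.81]
 [  -0.     -0.27    0.96 -169.36]
 [   0.      0.      0.      1.  ]]
bar 1490 (array([456. , 279.3]), array([52. , 12.5]), 8.9) z [117.5 118.7 119.8]
 slope [ 5.00000e-03 -3.60000e-02  1.18662e+02]
cup 1869  slope [ 6.0000e-03 -1.2000e-02  6.6721e+01]
 circle25 [456.  279.1] [-14.6  -1.6  -0.1   0.2]
```

View pics/w4.png

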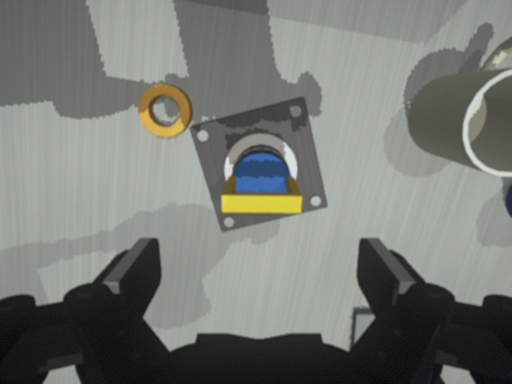

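{"op": "apply_moves", "data": {"series": [[0.07,0,-2,0,0,-0.1],[0.07,0,-4.5,0,0,-0.1],[0.07,0,-6.5,0,0,-0.1],[0.07,0,-8,0,0,-0.1],[0.07,0,-9.2,0,0,-0.1],[0.07,0,-10,0,0,-0.1],[0.07,0,-10.5,0,0,-0.1],[0.07,0,-10.5,0,0,-0.1],[0.07,0,-10.5,0,0,-0.1]]}}

```text
time: 18.25
tcp_pos: [455.9, 278.8, 47.4]
tcp_rot: [-0.0, 0.997, 0.081, 0.001]
ft_force: [-0.1, 0.5, -0.6]
gripper_width: 85.1
```

{"op": "apply_moves", "data": {"series": [[0,0,0,0,0,0],[0,0,0,0,0,0],[0,0,0,0,0,0],[0,0,0,0,0,0],[0,0,0,0,0,0],[0,0,0,0,0,0],[0,0,0,0,0,0],[0,0,0,0,0,0]], "grip": -1, "newtons": 60}}

```text
time: 19.05
tcp_pos: [455.9, 278.9, 47.5]
tcp_rot: [-0.0, 0.997, 0.081, 0.001]
ft_force: [-1.3, -0.2, 5.1]
gripper_width: 51.0
```

Run:
```python
from h import *
tool(); f=grab('wrist'); save(f,'w5.png'); held(f,68,120)
f=grab('side'); cv2.imwrite('pics/s5.png',np.hstack([cv2.resize(f['frame'][200:350,130:290],(400,375)),cv2.resize(grab('wrist')['frame'],(400,375))])[:,:,::-1])
```

```text
t 19.05 tcp [455.9 278.9  47.5] jaw 9.26 toolz [ 0.001  0.    -1.   ] w 51.0 F [-1.3 -0.2  5.1] q [0.32 0.23 1.84 0.   1.07 0.16]
bar 5210 (array([456.3, 279.6]), array([53.6, 13.1]), 9.3) z [116.1 118.7 119.7]
 slope [ 1.60000e-02 -1.07000e-01  1.18526e+02]
cup 6573  slope [-0.0000e+00 -1.0000e-02  6.6768e+01]
 circle25 [456.4 279.4] [-4.  -0.6 -0.3  0.1]
```

View pics/s5.png

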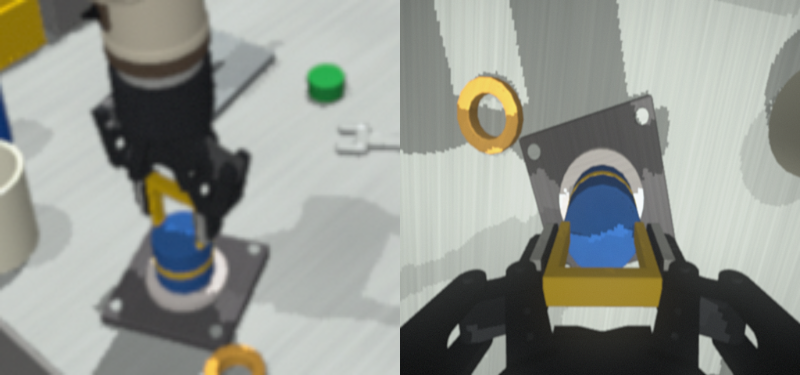

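{"op": "apply_moves", "data": {"series": [[0,0,0.4,0,0,0],[0,0,0.9,0,0,0],[0,0,1.6,0,0,0],[0,0,2.5,0,0,0],[0,0,3.5,0,0,0],[0,0,5,0,0,0],[0,0,7,0,0,0],[0,0,9,0,0,0],[0,0,10,0,0,0],[0,0,10,0,0,0]]}}

```text
time: 20.2
tcp_pos: [456.7, 279.1, 149.0]
tcp_rot: [-0.0, 0.997, 0.081, 0.002]
ft_force: [0.2, -0.4, -1.0]
gripper_width: 51.3
```

{"op": "apply_moves", "data": {"series": [[0,-1.5,0,0,0,0],[0.3,-4.5,0,0,0,0],[0.7,-8,0,0,0,0],[1.2,-11.5,0,0,0,0],[1.8,-15,0,0,0,0],[2.4,-18.5,0,0,0,0],[3.2,-22,0,0,0,0],[4,-25.5,0,0,0,0],[5,-29,0,0,0,0],[7,-31.5,0,0,0,0],[9.5,-33,0,0,0,0],[12.5,-34,0,0,0,0],[15.5,-34.7,0,0,0,0],[18.5,-35.1,0,0,0,0],[20.5,-35.1,0,0,0,0],[21.2,-35.1,0,0,0,0],[21.2,-35.1,0,0,0,0],[21.2,-35.1,0,0,0,0]]}}

```text
time: 22.0
tcp_pos: [666.0, -72.4, 145.9]
tcp_rot: [-0.0, 0.997, 0.081, -0.001]
ft_force: [-0.6, 0.3, -2.4]
gripper_width: 51.3
```

```bash
cat >> h.py <<'E'
def stand(f):
    P=cloud(f); x,y,z=[P[...,i] for i in range(3)]; h=cv2.cvtColor(f['frame'],cv2.COLOR_RGB2HSV); near=np.hypot(x-645,y-75)<90
    m=near&(z>163)&(z<178)&(h[...,1]<70)&(h[...,2]>90); print('head',m.sum(),rect(P[m]) if m.sum()>20 else '', np.median(z[m]) if m.any() else '')
    m=near&((h[...,0]<8)|(h[...,0]>172))&(h[...,1]>120)&(z>125); p=P[m]; 
    if m.sum()>20: 
        print('hook',m.sum(),rect(p),'z',np.percentile(z[m],[2,25,50,75,98]).round(1))
        t=p[p[:,2]>158]; print(' tip',len(t),np.median(t,0).round(1),rect(t) if len(t)>5 else '')
    print([(round(m['score'],2),ray(f,m['uv'],150).round(1)) for m in mark_of('wrist','hook_seat')[:2]])
E
python3 - <<'E'
from h import *
tool(); f=grab('wrist'); save(f,'w6.png'); stand(f); s=ctrl.state()['tcp_pos'][2]; held(f,67+s-47.5,118.6+s-47.5)
E
```

```text
t 22.0 tcp [666.  -72.4 145.9] jaw 9.25 toolz [-0.002  0.    -1.   ] w 51.3 F [-0.6  0.3 -2.4] q [-0.29  0.45  1.36 -0.    1.34 -0.45]
head 0  
hook 718 (array([654.1,  29.9]), array([10.8, 13.8]), 10.1) z [146.5 159.1 160.9 162.1 163.6]
 tip 585 [654.3  28.  161.3] (array([654.4,  28.3]), array([10.8, 10.2]), 8.7)
[]
bar 5400 (array([666.7, -72.2]), array([54.1, 14.1]), 9.3) z [213.8 217.  218. ]
 slope [ 1.70000e-02 -1.40000e-01  2.16723e+02]
cup 6578  slope [-2.00000e-03 -1.20000e-02  1.65085e+02]
 circle25 [666.2 -72. ] [-3.8 -0.8 -0.5  0.1]
```

View pics/w6.png

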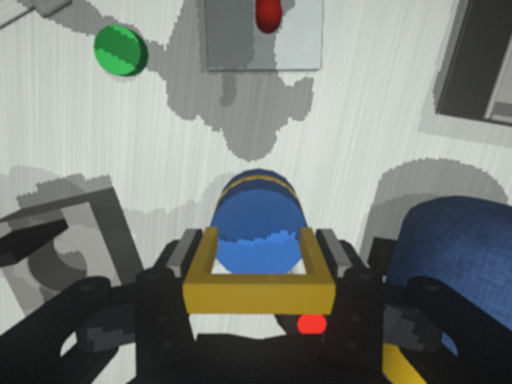

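{"op": "apply_moves", "data": {"series": [[0.1,0,-0.7,0,0,0],[0.3,0,-2,0,0,0],[0.4,0.07,-3.2,0,0,0],[0.4,0.1,-3.7,0,0,0],[0.2,1.2,-3.7,0,0,0],[-0.1,3,-3.7,0,0,0],[-0.4,5,-3.7,0,0,0],[-0.7,6.6,-3.7,0,0,0],[-0.8,7.4,-3.7,0,0,0],[-0.8,7.4,-3.7,0,0,0],[-0.8,7.4,-3.7,0,0,0]]}}

```text
time: 23.2
tcp_pos: [659.5, 1.6, 110.0]
tcp_rot: [0.0, 0.997, 0.081, 0.0]
ft_force: [0.3, -0.1, -2.3]
gripper_width: 51.2
```

Run:
```python
from h import *
tool(); f=grab('wrist'); save(f,'w7.png'); stand(f); s=ctrl.state()['tcp_pos'][2]; held(f,67+s-47.5,118.6+s-47.5)
```

```text
t 23.2 tcp [659.5   1.6 110. ] jaw 9.29 toolz [ 0.    -0.001 -1.   ] w 51.2 F [ 0.3 -0.1 -2.3] q [-0.18  0.45  1.43 -0.    1.26 -0.34]
head 16729 (array([643.5,  45.3]), array([ 76.5, 101.4]), 22.6) 168.94968917483973
hook 2125 (array([652.7,  39.3]), array([11. , 30.3]), 9.8) z [145.7 147.8 148.9 159.8 162.9]
 tip 640 [654.2  30.5 161.4] (array([654.2,  29.9]), array([10.4, 11.2]), 10.7)
[]
bar 5537 (array([660.2,   0.7]), array([54.2, 16.2]), 8.8) z [177.2 181.1 182.1]
 slope [ 2.70000e-02 -1.75000e-01  1.80718e+02]
cup 5784  slope [-0.0000e+00 -1.5000e-02  1.2921e+02]
 circle25 [659.8   2.2] [-4.  -0.7 -0.5 -0. ]
```

View pics/w7.png

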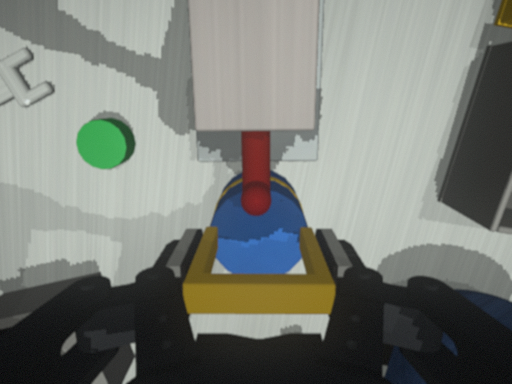

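{"op": "apply_moves", "data": {"series": [[-0.1,0.5,0,0,0,0],[-0.25,1.3,0,0,0,0],[-0.4,2.1,0,0,0,0],[-0.55,2.9,0,0,0,0],[-0.7,3.7,0,0,0,0],[-0.8,4.3,0,0,0,0],[-0.85,4.5,0,0,0,0],[-0.85,4.5,0,0,0,0],[-0.85,4.5,0,0,0,0]]}}

```text
time: 24.2
tcp_pos: [650.9, 46.5, 109.9]
tcp_rot: [0.0, 0.997, 0.081, 0.0]
ft_force: [1.1, -0.5, -1.2]
gripper_width: 51.2
```

Run:
```python
from h import *
tool(); f=grab('wrist'); save(f,'w8.png'); stand(f); s=ctrl.state()['tcp_pos'][2]; held(f,67+s-47.5,118.6+s-47.5)
P=cloud(f); y=yellow(f,P)&(P[...,2]>175); v,u=np.where(y); print(v.min(),v.max(),u.min(),u.max())
h=cv2.cvtColor(f['frame'],cv2.COLOR_RGB2HSV)
hd=(abs(P[...,2]-169)<4)&(h[...,1]<70)&(np.hypot(P[...,0]-641,P[...,1]-89)<40); vv=np.where(hd[:,240:280].any(1))[0]; print('head rows',vv.min(),vv.max()); c=P[vv.max()-1,250:270]; print('front edge',np.nanmedian(c,0))
```

```text
t 24.2 tcp [650.9  46.5 109.9] jaw 9.25 toolz [ 0. -0. -1.] w 51.2 F [ 1.1 -0.5 -1.2] q [-0.11  0.43  1.45 -0.    1.26 -0.27]
head 21356 (array([653.6,  82.7]), array([80.7, 76. ]), 84.1) 168.91443239736915
hook 419 (array([652.7,  39.2]), array([10.4, 27.6]), 9.7) z [145.6 147.4 148.2 148.8 162.2]
 tip 19 [654.7  26.5 162.2] (array([654.2,  39.2]), array([ 4.5, 27.8]), 2.7)
[(0.61, array([652.3,  46.6, 150. ]))]
bar 5512 (array([651.4,  47.2]), array([54.1, 13.2]), 9.7) z [177.2 180.9 181.9]
 slope [ 2.50000e-02 -1.67000e-01  1.80552e+02]
cup 782  slope [-1.00000e-02  2.20000e-02  1.29062e+02]
 circle25 [650.7  48.9] [-3.2 -0.7  0.2  1.3]
273 314 182 335
head rows 72 254
front edge [649.99363716  57.68002013 168.74330083]
```

{"op": "apply_moves", "data": {"series": [[0,0,-0.3,0,0,0],[0,0,-0.7,0,0,0],[0,0,-1.1,0,0,0],[0,0,-1.5,0,0,0],[0,0,-1.8,0,0,0],[0,0,-2.1,0,0,0],[0,0,-2.1,0,0,0]]}}

```text
time: 25.0
tcp_pos: [650.5, 46.7, 88.1]
tcp_rot: [-0.0, 0.997, 0.081, -0.001]
ft_force: [-0.1, 0.8, -2.2]
gripper_width: 51.0
```

{"op": "apply_moves", "data": {"series": [[0,0,-0.1,0,0,0],[0,0,-0.2,0,0,0],[0,0,-0.2,0,0,0]]}}

```text
time: 25.3
tcp_pos: [650.9, 46.7, 86.8]
tcp_rot: [-0.0, 0.997, 0.081, -0.0]
ft_force: [-0.7, -0.3, -1.0]
gripper_width: 51.2
```

{"op": "apply_moves", "data": {"series": [[0,0,-0.05,0,0,0],[0,0,-0.1,0,0,0],[0,0,-0.1,0,0,0]]}}

```text
time: 25.6
tcp_pos: [650.8, 46.7, 85.7]
tcp_rot: [-0.0, 0.997, 0.081, -0.0]
ft_force: [-0.1, -0.0, -1.7]
gripper_width: 51.2
```

Run:
```python
from h import *
tool(); f=grab('wrist'); s=ctrl.state()['tcp_pos'][2]; held(f,67+s-47.5,118.6+s-47.5); tool()
```

```text
t 25.6 tcp [650.8  46.7  85.7] jaw 9.26 toolz [-0.  0. -1.] w 51.2 F [-0.1 -0.  -1.7] q [-0.11  0.46  1.47 -0.    1.22 -0.27]
bar 3147 (array([651.5,  46.9]), array([54.1, 13.4]), 8.7) z [155.9 157.  157.9]
 slope [ 6.00000e-03 -4.90000e-02  1.56922e+02]
cup 0  slope [0. 0. 0.]h.py:32: RuntimeWarning: Mean of empty slice.
  A=np.c_[p[:,:2]-p[:,:2].mean(0),np.ones(len(p))]; print('cup',m.sum(),' slope',np.linalg.lstsq(A,p[:,2],rcond=None)[0].round(3))
  ret = um.true_divide(
Traceback (most recent call last):
  File "h.py", line 33, in held
    b=cv2.convexHull(p[:,:2].astype(np.float32))[:,0]
      ~~~~~~~~~~~~~~~~~~~~~~~~~~~~~~~~~~~~~~~~~~^^^^^
TypeError: 'NoneType' object is not subscriptable
```

{"op": "apply_moves", "data": {"series": [[0,0,-0.05,0,0,0],[0,0,-0.1,0,0,0],[0,0,-0.1,0,0,0]]}}

```text
time: 25.95
tcp_pos: [651.0, 46.7, 85.4]
tcp_rot: [0.0, 0.997, 0.081, 0.0]
ft_force: [-1.3, 0.3, 2.4]
gripper_width: 51.4
```

{"op": "apply_moves", "data": {"series": [[0,0,0,0,0,0],[0,0,0,0,0,0],[0,0,0,0,0,0],[0,0,0,0,0,0],[0,0,0,0,0,0],[0,0,0,0,0,0],[0,0,0,0,0,0],[0,0,0,0,0,0]], "grip": 0.3}}

```text
time: 26.75
tcp_pos: [650.9, 46.6, 84.8]
tcp_rot: [0.0, 0.997, 0.081, 0.0]
ft_force: [-0.4, 0.6, 0.1]
gripper_width: 55.7
```

{"op": "apply_moves", "data": {"series": [[0,0,0,0,0,0],[0,0,0,0,0,0],[0,0,0,0,0,0],[0,0,0,0,0,0],[0,0,0,0,0,0],[0,0,0,0,0,0]], "grip": 1}}

```text
time: 27.35
tcp_pos: [650.8, 46.7, 84.8]
tcp_rot: [-0.0, 0.997, 0.081, -0.0]
ft_force: [0.4, -0.7, 0.2]
gripper_width: 85.4
```

Run:
```python
from h import *
tool(); f=grab('wrist'); g=grab('side'); P=cloud(f); m=yellow(f,P)&(abs(P[...,2]-157)<6); print(rect(P[m]),np.percentile(P[m][:,2],[5,50,95]))
cv2.imwrite('pics/s9.png',np.hstack([cv2.resize(g['frame'][130:260,160:290],(400,400)),cv2.resize(f['frame'],(400,400))])[:,:,::-1])
```

```text
t 27.35 tcp [650.8  46.7  84.8] jaw 9.26 toolz [-0.  0. -1.] w 85.4 F [ 0.4 -0.7  0.2] q [-0.11  0.46  1.47 -0.    1.22 -0.27]
(array([651.7,  47. ]), array([51.4, 13. ]), 8.9) [155.72594316 156.74907086 157.63236635]
```

View pics/s9.png

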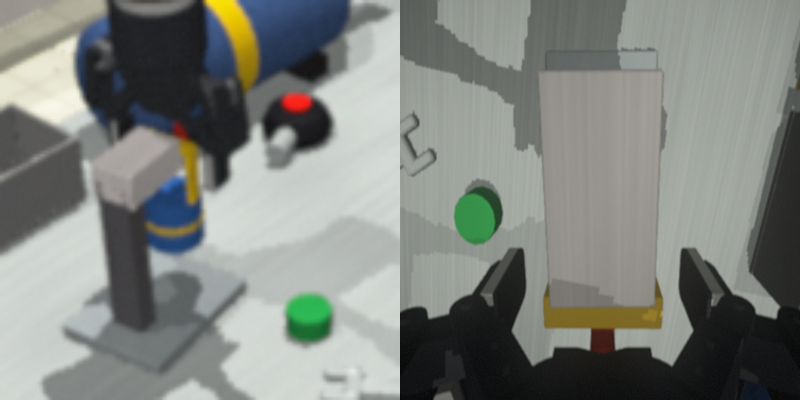

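The sleeve hangs free in the gap, with the bar at about (603,315) in the right panel, between the head and the red tip. The fingers are clear of it, so I'll retreat straight up.

{"op": "apply_moves", "data": {"series": [[0,0,0.5,0,0,0],[0,0,1.5,0,0,0],[0,0,3,0,0,0],[0,0,5,0,0,0],[0,0,7.5,0,0,0],[0,0,10,0,0,0],[0,0,12.5,0,0,0],[0,-2,14,0,0,0],[-1,-5,15,0,0,0],[-2,-8,15,0,0,0],[-2,-8,15,0,0,0],[-2,-8,15,0,0,0],[-2,-8,15,0,0,0],[-2,-8,15,0,0,0],[-2,-8,15,0,0,0],[-2,-8,15,0,0,0]]}}

```text
time: 29.05
tcp_pos: [630.9, -32.8, 234.7]
tcp_rot: [-0.0, 0.997, 0.081, -0.0]
ft_force: [0.3, 0.5, 0.6]
gripper_width: 85.4
```

Run:
```python
from h import *
tool()
for i in range(2):
    f=grab('wrist'); P=cloud(f); m=yellow(f,P)&(abs(P[...,2]-157)<8)&(np.hypot(P[...,0]-651,P[...,1]-47)<40); print(m.sum(),rect(P[m]),np.percentile(P[m][:,2],[5,50,95]))
stand(f); g=grab('side')
cv2.imwrite('pics/s10.png',np.hstack([cv2.resize(g['frame'][130:260,160:290],(400,400)),cv2.resize(f['frame'],(400,400))])[:,:,::-1])
```

```text
t 29.05 tcp [630.9 -32.8 234.7] jaw 9.3 toolz [-0.  0. -1.] w 85.4 F [0.3 0.5 0.6] q [-0.24  0.29  1.39  0.    1.47 -0.41]
1212 (array([651.4,  47. ]), array([51.9, 12.1]), 8.1) [155.58229327 156.83373686 158.05571352]
1225 (array([651.3,  47.2]), array([51.7, 11.7]), 9.4) [155.60974819 156.8065191  157.97346938]
head 4172 (array([646.1,  77.2]), array([40.3, 41.2]), 9.6) 168.92455030410986
hook 354 (array([652. ,  40.5]), array([10.8, 31.8]), 8.6) z [145.7 148.3 158.4 161.5 163.5]
 tip 179 [653.4  29.8 161.5] (array([653.6,  29.7]), array([10. ,  9.9]), 8.8)
[(0.61, array([649.6,  46.1, 150. ]))]
```

View pics/s10.png

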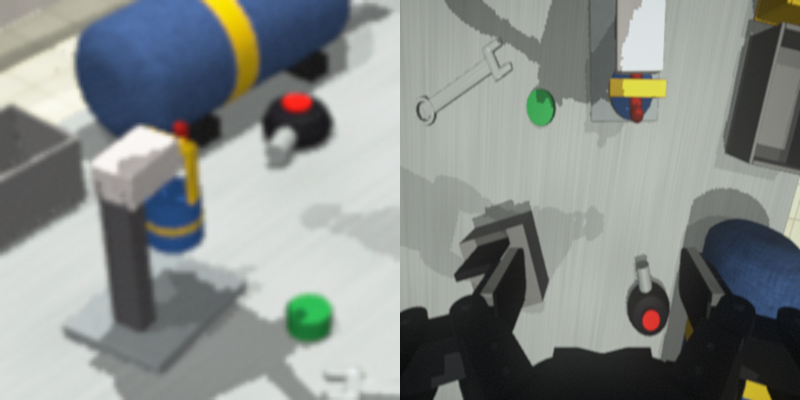

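The sleeve hangs still on the hook: the bar is at (638,88) in the right panel, between the tip at (637,115) and the head. The gripper is clear of everything.

```bash
python3 -c "
from workcell import order; print(order.finish_job())"
```

```text
the job is handed in; nothing more can be done
None
```

The sleeve is hanging by its eye on the red hook, with the top bar behind the upturned tip. I handed the job in at about 29 s of the 72 s allowed.

**What I did:** I pinched the eye on its flat faces and lifted the sleeve out of the holder. I slid it down over the post onto the seat, let go and backed off. I then took it again by the legs' outer faces, lifted it off, passed the eye over the tip, lowered it onto the hook and retreated.

**Last checks:**
- **On the gauge:** after release the sleeve stood upright. Its bar top measured 118.9 mm against a nominal 120, the same 1 mm low reading I got in the holder. I felt light contact (about 4 N) as it seated, so it was fully home.
- **On the hook:** two readings in a row put the bar at about (651, 47). The hook seat was estimated at (651, 47), so it sits mid-gap. The bar top read 157 mm against a nominal 158, and it was not moving.
- **Bystanders:** I did not measure them again. The ones visible in the last pictures look where they were, and I felt no unexpected contact.

**What disagreed:** the first grasp closed on nothing. The wrist camera showed the fingertips about 32 mm short of the reported TCP. I allowed for that from then on, and the sleeve was neither touched nor dropped by that miss.

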